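# Clamp two slab-glass panes in a pinned clamshell press

### The arm

A 6-joint arm with a two-finger parallel gripper is mounted at the origin on the work surface. World frame = base frame: x ahead of the robot, y to its left, z up, the work surface at z = 0. Lengths are in m, angles in degrees, forces in N, time in s.
With the tool pointing down it reaches from about 0.375 to 0.9 m from the base axis. Payload 3.1 kg.
Tool frame: the origin (TCP) lies midway between the tips of the shut fingers; the grasp point (between the pads) lies 19 mm behind it; z points along the fingers, y is the line along which they close (so a half turn about z gives the same grasp; the last joint's range is limited). The gripper opens to 87 mm and grips with 3 to 60 N. Pads are 19 mm wide; open, the fingers measure 117 mm over their backs; the gripper's body (75 mm by 190 mm) begins 51 mm behind the grasp point.
Start: joints at [-80.357, 30.224, 82.088, -0, 67.689, -10.227], TCP at [0.212, -0.588, 0.223] pointing down, gripper open.
Joint ranges: [-176.69, 176.69], [-43.24, 126.21], [12.49, 139.97], [-82, 262], [0, 151.66], [-163.58, 163.58]. Speed limits (degrees/s): [159.86, 159.86, 180, 180, 180, 180].

### API

Orientations are given as a 3x3 rotation matrix whose columns are the frame's x, y, z axes.
In Python, from rig import bot, capture gives the robot as it stands.
- The arm moves only by the tool nudge_tcp, called after "Emit:" as name(argument=value, ...) on one line, values as JSON. Schema: {"type":"object","properties":{"moves":{"type":"array","items":{"type":"array","items":{"type":"array","items":{"type":"number"},"minItems":7,"maxItems":7},"minItems":1,"maxItems":20},"minItems":1,"maxItems":1},"only":{"type":"string"},"quiet":{"type":"boolean"},"lines":{"type":"string"}},"required":["moves"],"additionalProperties":false}. moves is a list that holds a single list of rows (three levels of brackets), with 1 to 20 rows, each of 7 numbers: dx, dy, dz in m, then a rotation vector rx, ry, rz in degrees, then the opening from 0.0 (shut) to 1.0 (fully open); each row is the pose to reach, as a shift and turn from the pose commanded when the call began, along the tool's axes at that moment; what a row does not reach only later rows make up. A row lasts 1/10 s, in which the tool goes at most 0.05 m and 8.59 degrees, less where a joint would pass 70% of its speed; a pose out of reach is approached as far as the arm can. The fingers move at their own pace and stop on an object; the grip force is fixed at half the most. Time passes only in rows, so rows that do not move let the fingers close. The tool returns the time, the measured TCP pose, the force, the opening and the grip force at its end. only (a regular expression) keeps the lines of the reply that match it, lines (a string "A,B") keeps lines A to B, and quiet returns only ok. Input that does not fit is refused with a message, and nothing moves.
- bot.read_state(): the state, without advancing time (a new reading comes with each control period).
- capture(name): name is "scene" or "top" or "wrist"; returns a dict with "color" (384x512x3 uint8, red, green, blue), "K" (3x3 intrinsics, pixels), "D" ([k1, k2, p1, p2, k3] as OpenCV has them; the pictures are not rectified), "view" (4x4, takes a point from world to camera coordinates); the wrist camera has in their place "mount" (4x4, takes a point from camera to tool coordinates, whose origin is the TCP and whose axes are the flange's). Camera axes: x right, y up, looking along -z (the intrinsics and any distortion apply to the point x, -y, -z); pixel columns grow to the right and rows downward; lengths in m; the calibration is good to about 2 mm. A picture is of the moment at which its call begins: read the wrist's pose just before it. There is no depth.
- bot.hand_in(): hands the job in; it is judged then, once.
The state is a dict: "time_s": time; "joint_positions": joint angles; "qvel": joint speeds; "tau": joint torques, N m; "position": TCP position; "tcp_rot": TCP orientation; "force": force on the tool from outside, world axes, zero at the start; "moment": the same for the moment, N m; "opening": opening from 0.0 (shut) to 1.0 (fully open); "grasp_force": force on a finger pad.
Only numpy, scipy, OpenCV 4.12 (cv2) and the standard library are available. Lean on these libraries where they do the work, as an engineer would, in place of code of your own. Each camera call takes 0.05 s, during which the arm holds its last target. There are 200 camera calls.

### The job

Stack the two glass panes squarely, one on the other and edges flush, on the bed of the wooden press, then swing the lid shut over them. Take the steel pin from its block and push it down through the hole in the lid into the lug below, and finish while still holding: the bed is sprung, so keep bearing down on the pin's head so that the lid stays pressed fully shut, and do not let go. Leave the jar, the hammer and the carton of offcuts alone.

Things in the scene. Friction and masses are not known exactly. Their poses are not given: they have to be found in the camera images.
- press: Wooden clamshell press, fixed to the bench. Origin: centre of its base's underside, on the bench. Base 120 (x) x 240 (y) x 14 mm. Its y axis runs from the lug with the pin hole (at y = -85 mm; block 50 x 36 mm, top 59 mm above the bench) past the bed (at the origin) to the lid's hinge (at y = +85 mm; two posts 68 mm high at x = +-47 mm).
- bed_top (a point): Centre of the top of the bed: a wooden block as large as a pane, 90 (along the press's x) x 50 (along y) mm, top 34 mm above the bench and 20 mm above the base. It is sprung and sinks up to 3 mm straight down: begins to yield at 7 N, fully down at 17.5 N (weight on it included).
- lid (a joint): Angle of the wooden lid about its hinge, rad: 0 fully shut (level), 1.57 upright, 2.1 fully open, leaning away from the bed. Stiff hinge (about 0.2 N m): it stays where it is left, but with two panes on the bed the lid left to itself stands about 0.03 to 0.05 rad open; pressing its free end with 8 to 15 N brings it to 0, and at least 6 N keeps it there.
- lid_hinge (a point): Middle of the hinge axis: along the press's x, 61 mm above the bench, in the plane of the lid's inner face. Lid 0.18 kg, 76 mm wide, 12 mm thick, reaching 195 mm from the axis (towards the press's -y when shut). On its inner face, 85 mm from the axis, a pressing block 74 (along the hinge) x 36 x 10 mm that bears on the middle of the panes.
- lid_hole (a point): Centre of the mouth, in the lid's outer (upper when shut) face, of the through hole, diameter 13 mm with a 1.5 mm chamfer, 170 mm from the hinge axis. Shut, this mouth is 73 mm above the bench, straight over the lug's hole.
- lug_hole (a point): Centre of the mouth of the lug's hole, 59 mm above the bench, diameter 12.5 mm with a 1.5 mm chamfer, 45 mm deep; z up.
- pane_a: Pane of greenish slab glass, 90 (x) x 50 (y) x 10 (z) mm, 0.08 to 0.15 kg, lying flat on the bench. Origin: centre of its underside.
- pane_b: Another pane just like pane_a, lying flat elsewhere on the bench; either may go underneath.
- pin: Steel pin, 0.08 kg, standing upright in the pin block. Origin: centre of its lower tip, z up along it. Shank diameter 10 mm, 44 mm long with a chamfered tip, then a round head of diameter 22 mm from 44 to 76 mm above the tip. The head's underside rests on the block (now) or on the lid (when pushed in: tip then 30 mm below the lug's mouth).
- pin_block: Light wooden block 50 x 50 x 48 mm high, fixed, with a 12.5 mm through hole in the middle in which the pin stands. Origin: centre of its underside.
- flux_jar: Bystander: jar with a steel cap, diameter 60 mm, 90 mm high. Origin: centre of its underside.
- hammer: Bystander: hammer lying on the bench beyond the work, about 260 mm long, 26 mm thick. Origin: middle of its length, underside; head at its +x end (to the left).
- offcuts: Bystander: open cardboard carton 120 x 90 x 50 mm. Origin: centre of its underside.
Things that resemble listed ones, but are neither listed nor needed, are in the scene too. What is shaped like the pane_a but black or orange is not meant. Of the things that look like the pin, the smaller one is meant.

How it is judged (in metres and radians):
On the way, in this order (a step that is already met when the one before it is completed fails the run):
1. both panes lie stacked squarely on the bed (horizontal distance between each of pane_a, pane_b and bed_top below 0.008 m and angle between the x axis of each of pane_a, pane_b and the x axis of press, either way round below 0.13 rad and angle between each of pane_a, pane_b's own z axis and vertical below 0.1 rad and horizontal distance between pane_a and pane_b below 0.006 m and angle between the x axis of pane_a and the x axis of pane_b, either way round below 0.1 rad and distance between pane_a and pane_b between 0.007 and 0.0135 m), for 0.2 s.
2. the lid is closed over the panes (under 0.1 rad) (all of step 1 and value of joint lid below 0.1 rad), for 0.2 s.
3. the pin has entered the lug's hole through the lid (8 mm or more) (value of joint lid below 0.1 rad and horizontal distance between pin and lug_hole below 0.006 m and z of pin in the frame of lug_hole below -0.008 m and angle between pin's own z axis and vertical below 0.12 rad), for 0.05 s.
At the end, for the whole second after the job is handed in: Through the last second: lid under 0.02 rad; pin upright, tip over 26 mm below the lug's mouth and within 6 mm of its axis, robot bearing on it with over 3 N; panes flat, within 6 mm and 0.1 rad of each other and 8 mm and 0.13 rad of square on the bed (all of step 1 and value of joint lid below 0.02 rad and horizontal distance between pin and lug_hole below 0.006 m and z of pin in the frame of lug_hole below -0.026 m and angle between pin's own z axis and vertical below 0.12 rad and contact force between any of the fingers, the arm and pin above 3 N); the arm keeps its last pose, push and grip.
It fails at once if the jar is disturbed (moved over 30 mm) (distance of flux_jar from where it was at the start of the episode above 0.03 m).
It fails at once if the hammer is disturbed (moved over 30 mm) (distance of hammer from where it was at the start of the episode above 0.03 m).
It fails at once if the carton is disturbed (moved over 30 mm) (distance of offcuts from where it was at the start of the episode above 0.03 m).
It also fails if it takes over 72 s, if anything falls off the work surface, if the arm or the gripper's body presses on something with over 40 N, if the wrist force passes 120 N, or if a joint passes its speed limit or range.

## Working session

There is one attempt and no reset: what is moved stays moved. The work goes in short steps, Python scripts to look and compute and a tool call to move; the robot and the scene stay as the last step left them, time stands still between calls to the robot, and variables do not carry over. Pictures are saved under pics/ and viewed, at most 10 in all, crops included, and the job is handed in when it is done.

```bash
ls; mkdir -p pics
```

Create h.py:
```python
import numpy as np, cv2
from rig import bot, capture
def cam(name):
    s=bot.read_state(); c=capture(name)
    if 'view' in c: V=np.array(c['view'])
    else:
        T=np.eye(4); T[:3,:3]=np.array(s['tcp_rot']); T[:3,3]=s['position']
        V=np.linalg.inv(T@np.array(c['mount']))
    c['V']=V; return c
def save(c,f):
    np.savez('pics/'+f+'.npz',K=c['K'],D=c['D'],V=c['V'],color=c['color'])
    cv2.imwrite('pics/'+f+'.png',cv2.cvtColor(np.asarray(c['color']),cv2.COLOR_RGB2BGR))
def load(f): return np.load('pics/'+f+'.npz')
def px2w(c,uv,z):
    uv=np.array(uv,float).reshape(-1,1,2)
    n=cv2.undistortPoints(uv,np.array(c['K'],float),np.array(c['D'],float)).reshape(-1,2)
    V=c['V']; R=V[:3,:3]; o=-R.T@V[:3,3]
    d=np.c_[n[:,0],-n[:,1],-np.ones(len(n))]@R
    return o+d*((np.broadcast_to(z,len(n))-o[2])/d[:,2])[:,None]
def w2px(c,P):
    P=np.array(P,float).reshape(-1,3); V=c['V']; q=P@V[:3,:3].T+V[:3,3]
    q=q*[1,-1,-1]
    return cv2.projectPoints(q.reshape(-1,1,3),np.zeros(3),np.zeros(3),np.array(c['K'],float),np.array(c['D'],float))[0].reshape(-1,2)
```

Run:
```python
from h import *
for n in ['scene','top']:
    c=cam(n); save(c,n+'0'); V=c['V']; print(n,-V[:3,:3].T@V[:3,3],c['K'][0])
s=bot.read_state(); print(s['position'],s['tcp_rot'],s['force'],s['time_s'])
a=cv2.imread('pics/top0.png'); b=cv2.imread('pics/scene0.png')
cv2.imwrite('pics/topx.png',cv2.resize(a,(800,600),interpolation=cv2.INTER_CUBIC))
cv2.imwrite('pics/scenex.png',cv2.resize(b,(800,600),interpolation=cv2.INTER_CUBIC))
```

```text
pics
scene [ 1.20954658 -0.36129358  0.83249283] [421.75561645   0.         253.42710069]
top [0.32578535 0.04731825 1.60885634] [478.55783296   0.         254.91493918]
[ 0.21233828 -0.58713125  0.22167412] [[ 9.40459753e-01  3.39904891e-01 -3.42294816e-04]
 [ 3.39904907e-01 -9.40457875e-01  1.90773989e-03]
 [ 3.26536265e-04 -1.91050028e-03 -9.99998122e-01]] [ 0.05018883 -0.44629719  0.660735  ] 0.1
```

View pics/topx.png

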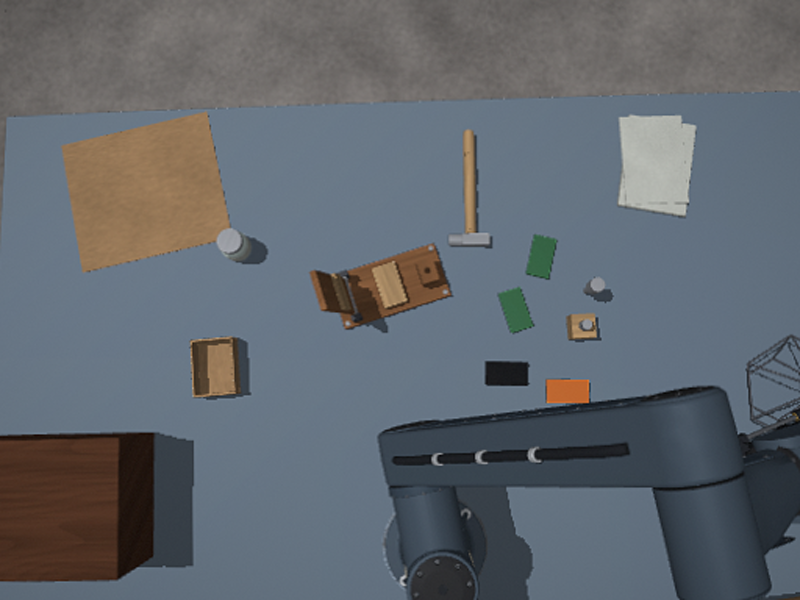

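View pics/scenex.png

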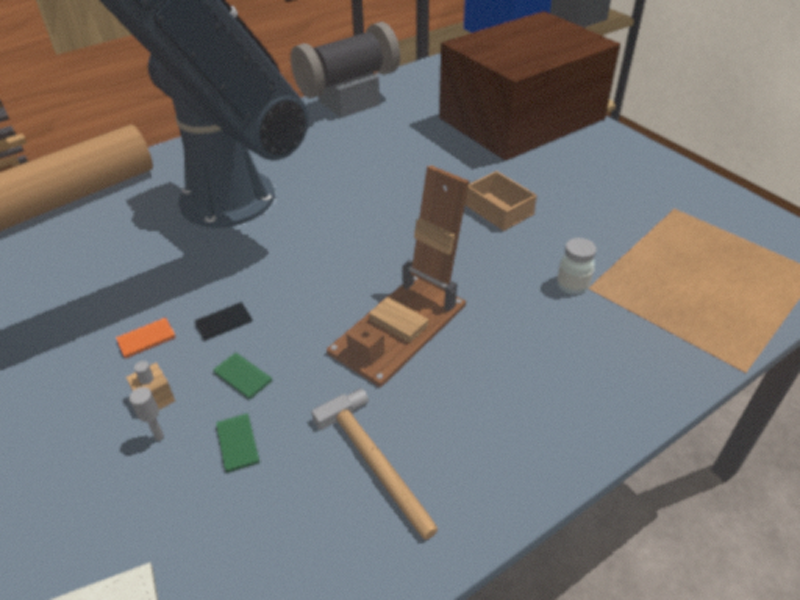

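The top view (800x600) shows green panes at (542,257) and (515,310), with black (507,373) and orange (568,391) decoys. There are two pin-like things: one standing in the wooden block at (585,325) and a bigger, freestanding one at (597,287). The press runs from its lug at (430,270) past the bed (390,284) to the hinge (350,297), lid open. I choose the green panes and the small pin in the block, and check them in a crop.

Run:
```python
from h import *
c=load('top0'); im=c['color']; 
x0,y0,x1,y1=190,140,400,270
a=cv2.resize(cv2.cvtColor(im[y0:y1,x0:x1],cv2.COLOR_RGB2BGR),None,fx=3.8,fy=3.8,interpolation=cv2.INTER_CUBIC)
cv2.imwrite('pics/cropA.png',a); print(a.shape)
hsv=cv2.cvtColor(im,cv2.COLOR_RGB2HSV)
m=cv2.inRange(hsv,(45,90,30),(85,255,255))
for k in cv2.findContours(m,cv2.RETR_EXTERNAL,cv2.CHAIN_APPROX_NONE)[0]:
    if cv2.contourArea(k)>80:
        W=px2w(c,k.reshape(-1,2),0.01)[:,:2]
        print(cv2.minAreaRect((W*1000).astype(np.float32)))
```

```text
(494, 798, 3)
((486.3651123046875, -188.26644897460938), (90.0549545288086, 49.889404296875), 16.57624626159668)
((600.6016845703125, -249.7628173828125), (49.34711456298828, 88.57637023925781), 74.70248413085938)
```

View pics/cropA.png

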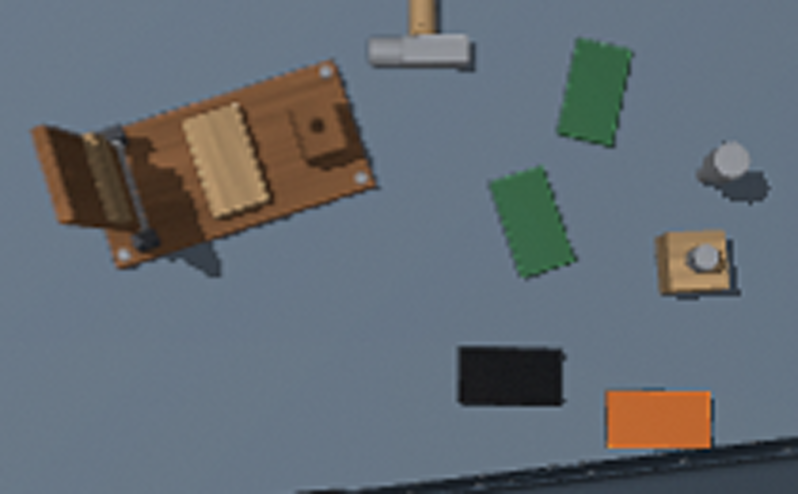

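Run:
```python
from h import *
c=load('top0')
def full(u): u=np.array(u,float).reshape(-1,2); return (u+.5)/3.8-.5+[190,140]
bed=px2w(c,full([(183,122),(238,102),(270,195),(217,218)]),.034)
B=bed.mean(0); L=px2w(c,full((318,126)),.059)[0]
print('bed',bed.round(3),B,'lug',L,'dist',np.linalg.norm((B-L)[:2]))
print('base holes screws',px2w(c,full([(326,71),(361,178),(124,255)]),.014))
print('pin',px2w(c,full([(706,257),(695,263)]),[.08,.048]), 'decoy', px2w(c,full((731,160)),.09))
y=(B-L)[:2]; y/=np.linalg.norm(y); x=np.array([y[1],-y[0]])
e=(bed[2]-bed[1])[:2]; print('press y ang',np.degrees(np.arctan2(y[1],y[0])),'bed long',np.degrees(np.arctan2(e[1],e[0])))
H=B[:2]+85*y/1000
for a in [1.5,1.7,1.9,2.1]:
    P=[]
    for t in (0,.012):
      for w in (-.038,.038):
        q=H+x*w-y*(.195*np.cos(a)) +y*np.sin(a)*t*1  # outer face offset
        z=.061+.195*np.sin(a)+t*np.cos(a)
        P.append([*q,z])
    print(a,((w2px(c,P)-[190,140]+.5)*3.8-.5).round(0).tolist(), (w2px(load('scene0'),P)*1.5625).round(0).tolist())
```

```text
bed [[0.58  0.117 0.034]
 [0.597 0.068 0.034]
 [0.514 0.042 0.034]
 [0.495 0.089 0.034]] [0.54649944 0.07897847 0.034     ] lug [ 0.5694737  -0.00077627  0.059     ] dist 0.08299779902794363
base holes screws [[ 0.62593433 -0.01093839  0.014     ]
 [ 0.5289345  -0.03861597  0.014     ]
 [ 0.4667402   0.17220277  0.014     ]]
pin [[ 0.44492669 -0.32321901  0.08      ]
 [ 0.44254012 -0.32118253  0.048     ]] decoy [[ 0.52537874 -0.34698353  0.09      ]]
press y ang 106.06965334822057 bed long -162.81363134038253
1.5 [[145.0, 195.0], [115.0, 100.0], [129.0, 199.0], [100.0, 104.0]] [[404.0, 179.0], [443.0, 197.0], [409.0, 176.0], [448.0, 193.0]]
1.7 [[95.0, 211.0], [66.0, 115.0], [80.0, 216.0], [51.0, 120.0]] [[419.0, 169.0], [458.0, 186.0], [424.0, 167.0], [462.0, 183.0]]
1.9 [[48.0, 227.0], [20.0, 132.0], [35.0, 232.0], [6.0, 138.0]] [[433.0, 164.0], [472.0, 180.0], [437.0, 163.0], [476.0, 179.0]]
2.1 [[7.0, 243.0], [-21.0, 149.0], [-5.0, 248.0], [-33.0, 155.0]] [[446.0, 163.0], [483.0, 179.0], [449.0, 164.0], [487.0, 179.0]]
```

Add to h.py:
```python
def go(p,yaw_x):
    """print dx dy dz rz (tool axes) to bring TCP to p with tool x at yaw (deg), tool z down"""
    s=bot.read_state(); R=np.array(s['tcp_rot']); d=R.T@(np.array(p)-s['position'])
    x=np.radians(yaw_x); T=np.array([[np.cos(x),np.sin(x),0],[np.sin(x),-np.cos(x),0],[0,0,-1]])
    r=np.degrees(cv2.Rodrigues(R.T@T)[0].ravel())
    print('t',s['time_s'],'pos',np.round(s['position'],4),'d',d.round(4),'rot',r.round(2),'|d|',np.linalg.norm(d).round(3),'F',np.round(s['force'],1),'open',round(s['opening'],3))
```

```text
(no output)
```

Emit:
nudge_tcp(moves=[[[0.382, -0.21, -0.08, 0, 0, 3.3, 1], [0.382, -0.21, -0.08, 0, 0, 3.3, 1], [0.382, -0.21, -0.08, 0, 0, 3.3, 1], [0.382, -0.21, -0.08, 0, 0, 3.3, 1], [0.382, -0.21, -0.08, 0, 0, 3.3, 1], [0.382, -0.21, -0.08, 0, 0, 3.3, 1], [0.382, -0.21, -0.08, 0, 0, 3.3, 1], [0.382, -0.21, -0.08, 0, 0, 3.3, 1], [0.382, -0.21, -0.08, 0, 0, 3.3, 1], [0.382, -0.21, -0.08, 0, 0, 3.3, 1], [0.382, -0.21, -0.08, 0, 0, 3.3, 1], [0.382, -0.21, -0.08, 0, 0, 3.3, 1], [0.382, -0.21, -0.08, 0, 0, 3.3, 1]]])

```text
time_s: 1.4
position: [0.4993, -0.2614, 0.302]
tcp_rot: [[0.959, 0.283, -0.001], [0.283, -0.959, 0.001], [-0.001, -0.001, -1.0]]
force: [0.2, 0.1, 0.2]
opening: 1.0
grasp_force: 0.0
```

Run:
```python
from h import *
print(np.round(capture('wrist')['mount'],3))
c=cam('wrist'); save(c,'w1'); print(c['K'],c['D'])
a=cv2.imread('pics/w1.png'); cv2.imwrite('pics/w1x.png',cv2.resize(a,(800,600),interpolation=cv2.INTER_CUBIC))
hsv=cv2.cvtColor(np.asarray(c['color']),cv2.COLOR_RGB2HSV)
m=cv2.inRange(hsv,(45,90,30),(85,255,255))
for k in cv2.findContours(m,cv2.RETR_EXTERNAL,cv2.CHAIN_APPROX_NONE)[0]:
    if cv2.contourArea(k)>80:
        W=px2w(c,k.reshape(-1,2),0.01)[:,:2]
        print(cv2.minAreaRect((W*1000).astype(np.float32)),k.reshape(-1,2).min(0),k.reshape(-1,2).max(0))
go([.5,-.26,.3],16.6)
```

```text
[[ 0.     0.955  0.296  0.082]
 [ 1.    -0.     0.     0.001]
 [ 0.     0.296 -0.955 -0.163]
 [ 0.     0.     0.     1.   ]]
[[266.99741666   0.         261.34576478]
 [  0.         266.99741666 195.55965565]
 [  0.           0.           1.        ]] [-0.04207932  0.          0.          0.          0.        ]
((488.3746337890625, -191.4735870361328), (87.8192367553711, 48.86014175415039), 15.903543472290039) [205 131] [234 182]
((602.7243041992188, -253.36538696289062), (48.675140380859375, 87.57443237304688), 75.13335418701172) [248  68] [300 131]
t 1.5 pos [ 0.4995 -0.2615  0.3022] d [ 0.0009 -0.0013  0.0022] rot [-0.03  0.03 -0.16] |d| 0.003 F [-0.2  0.7  0.4] open 1.002
```

View pics/w1x.png

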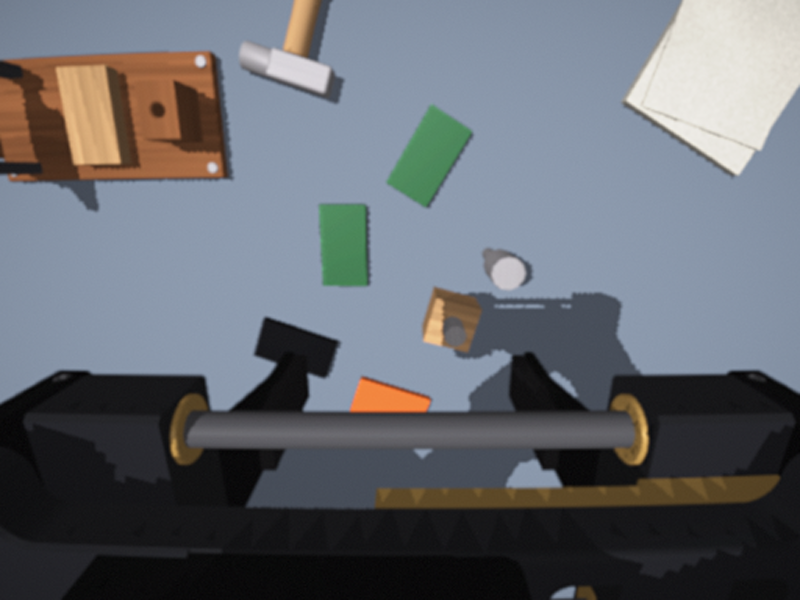

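The wrist view shows both panes at (345,245) and (429,155), the pin in its block at (455,330), and the bigger decoy standing free at (508,272). The gripper body is wide along the closing axis, so I'll push the lid further open to clear it. First I move over the press to measure it.

Emit:
nudge_tcp(moves=[[[0.0915, -0.3135, 0, 0, 0, 0, 0], [0.0915, -0.3135, 0, 0, 0, 0, 0], [0.0915, -0.3135, 0, 0, 0, 0, 0], [0.0915, -0.3135, 0, 0, 0, 0, 0], [0.0915, -0.3135, 0, 0, 0, 0, 0], [0.0915, -0.3135, 0, 0, 0, 0, 0], [0.0915, -0.3135, 0, 0, 0, 0, 0], [0.0915, -0.3135, 0, 0, 0, 0, 0], [0.0915, -0.3135, 0, 0, 0, 0, 0]]])

```text
time_s: 2.4
position: [0.4986, 0.0657, 0.3025]
tcp_rot: [[0.958, 0.286, -0.0], [0.286, -0.958, -0.001], [-0.0, 0.001, -1.0]]
force: [0.0, -0.4, -1.0]
opening: 0.27
grasp_force: 0.0
```

Run:
```python
from h import *
c=cam('wrist'); save(c,'w2')
a=cv2.imread('pics/w2.png')[30:280,100:433]; cv2.imwrite('pics/w2x.png',cv2.resize(a,None,fx=2.4,fy=2.4,interpolation=cv2.INTER_CUBIC))
```

```text
(no output)
```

View pics/w2x.png

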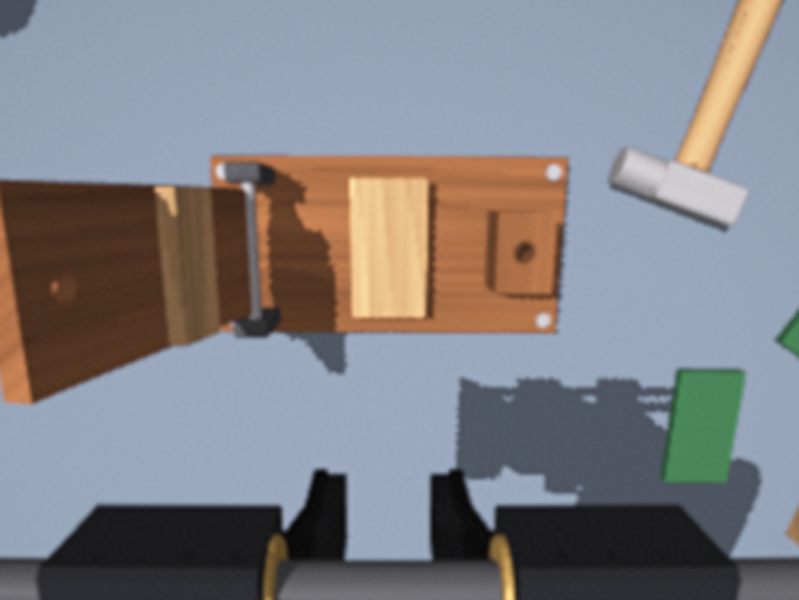

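Crop of the press seen from above: bed corners (349,178), (428,178), (428,318), (350,318), lug hole (524,252), screws (554,172) and (543,320), and the lid's free end and hole at left (63,290).

Run:
```python
from h import *
c=load('w2')
def full(u): u=np.array(u,float).reshape(-1,2); return (u+.5)/2.4-.5+[100,30]
bed=px2w(c,full([(349,178),(429,178),(429,319),(349.5,318)]),.034)
B=bed.mean(0); L=px2w(c,full((524.5,252)),.059)[0]
print(bed.round(4),'B',B,'L',L,np.linalg.norm((B-L)[:2]))
y=(B-L)[:2]
for n,e in (('y',y),('bx',(bed[1]-bed[2])[:2]),('bx',(bed[0]-bed[3])[:2]),('by',(bed[0]-bed[1])[:2]),('by',(bed[3]-bed[2])[:2])): print(n,np.degrees(np.arctan2(e[1],e[0])),np.linalg.norm(e))
# P1 in this picture
im=c['color']; m=cv2.inRange(cv2.cvtColor(im,cv2.COLOR_RGB2HSV),(45,90,30),(85,255,255))
for k in cv2.findContours(m,cv2.RETR_EXTERNAL,cv2.CHAIN_APPROX_NONE)[0]:
    if cv2.contourArea(k)>80: print(cv2.minAreaRect((px2w(c,k.reshape(-1,2),0.01)[:,:2]*1000).astype(np.float32)))
y/=np.linalg.norm(y); x=np.array([y[1],-y[0]]); H=L[:2]+.17*y
for a in [1.6,1.7,1.8,1.9]:
    P=[[*(H+x*w-y*s*np.cos(a)),.061+s*np.sin(a)] for s,w in((.195,-.038),(.195,.038),(.17,0))]
    print(a,((w2px(c,P)-[100,30])*2.4).round().tolist())
```

```text
[[0.5833 0.1156 0.034 ]
 [0.5979 0.0666 0.034 ]
 [0.511  0.0389 0.034 ]
 [0.4962 0.0909 0.034 ]] B [0.54710566 0.07800255 0.034     ] L [ 0.57208913 -0.0024413   0.059     ] 0.08423411679919979
y 107.25324430325637 0.08423411679919979
bx 17.62895535194236 0.0912416234846701
bx 15.863310538929717 0.09054310081002215
by 106.61550894864912 0.05120098348954372
by 105.88130520318741 0.054007859532045496
((488.229736328125, -188.86016845703125), (89.403076171875, 51.85963439941406), 16.418954849243164)
((603.0347900390625, -250.1937255859375), (51.78876495361328, 88.5585708618164), 75.01423645019531)
1.6 [[128.0, 414.0], [98.0, 184.0], [143.0, 294.0]]
1.7 [[75.0, 413.0], [40.0, 186.0], [99.0, 294.0]]
1.8 [[27.0, 410.0], [-12.0, 188.0], [59.0, 294.0]]
1.9 [[-15.0, 406.0], [-57.0, 190.0], [23.0, 293.0]]
```

Emit:
nudge_tcp(moves=[[[0.05, -0.05, 0, 0, 0, 0, 0], [0.05, -0.068, 0.04, 0, 0, 0, 0], [0.05, -0.068, 0.0925, 0, 0, 0, 0], [0.05, -0.068, 0.0925, 0, 0, 0, 0], [0.05, -0.09, 0.0925, 0, 0, 0, 0], [0.05, -0.105, 0.0925, 0, 0, 0, 0], [0.05, -0.12, 0.0925, 0, 0, 0, 0], [0.05, -0.135, 0.0925, 0, 0, 0, 0], [0.05, -0.148, 0.0925, 0, 0, 0, 0], [0.05, -0.148, 0.0925, 0, 0, 0, 0]]])

```text
time_s: 3.45
position: [0.5039, 0.224, 0.2107]
tcp_rot: [[0.958, 0.287, 0.001], [0.287, -0.958, 0.001], [0.001, -0.001, -1.0]]
force: [0.7, -0.5, 0.3]
opening: 0.003
grasp_force: 0.0
```

Run:
```python
from h import *
go([.4882,-.19,.13],16.3)
```

```text
t 3.45 pos [0.5039 0.224  0.2107] d [-0.1339  0.3921  0.0803] rot [-0.04 -0.06  0.38] |d| 0.422 F [ 0.7 -0.5  0.3] open 0.003
```

Emit:
nudge_tcp(moves=[[[0, 0.05, 0, 0, 0, 0, 0.3], [-0.05, 0.1, 0, 0, 0, 0, 1], [-0.134, 0.392, 0.08, 0, 0, 0.4, 1], [-0.134, 0.392, 0.08, 0, 0, 0.4, 1], [-0.134, 0.392, 0.08, 0, 0, 0.4, 1], [-0.134, 0.392, 0.08, 0, 0, 0.4, 1], [-0.134, 0.392, 0.08, 0, 0, 0.4, 1], [-0.134, 0.392, 0.08, 0, 0, 0.4, 1], [-0.134, 0.392, 0.08, 0, 0, 0.4, 1], [-0.134, 0.392, 0.08, 0, 0, 0.4, 1], [-0.134, 0.392, 0.08, 0, 0, 0.4, 1]]])

```text
time_s: 4.55
position: [0.4874, -0.192, 0.1299]
tcp_rot: [[0.961, 0.277, -0.001], [0.277, -0.961, 0.001], [-0.0, -0.001, -1.0]]
force: [0.4, -0.4, 0.2]
opening: 0.92
grasp_force: 0.0
```

Run:
```python
from h import *
go([.4882,-.19,.005],16.3)
c=cam('wrist'); save(c,'w3')
im=c['color']; m=cv2.inRange(cv2.cvtColor(im,cv2.COLOR_RGB2HSV),(45,90,30),(85,255,255))
for k in cv2.findContours(m,cv2.RETR_EXTERNAL,cv2.CHAIN_APPROX_NONE)[0]:
    if cv2.contourArea(k)>80: print(cv2.minAreaRect((px2w(c,k.reshape(-1,2),0.01)[:,:2]*1000).astype(np.float32)),k.reshape(-1,2).min(0),k.reshape(-1,2).max(0))
c=cam('top'); save(c,'t1')
B=np.array([.547,.078]); y=np.array([-.2874,.9578]); x=np.array([y[1],-y[0]]); H=B+.085*y
for a in [1.9,2.,2.1]:
    P=[[*(H+x*w-y*s*np.cos(a)),.061+s*np.sin(a)] for s,w in((.195,-.038),(.195,.038))]
    print(a,w2px(c,P).round(1).tolist())
x0,y0=180,160
cv2.imwrite('pics/t1x.png',cv2.resize(cv2.imread('pics/t1.png')[160:220,180:260],None,fx=5,fy=5,interpolation=cv2.INTER_CUBIC))
```

```text
t 4.55 pos [ 0.4874 -0.192   0.1299] d [ 0.0014 -0.0016  0.1249] rot [-0.06  0.02 -0.25] |d| 0.125 F [ 0.4 -0.4  0.2] open 0.92
((488.57012939453125, -190.97874450683594), (88.04937744140625, 48.89075469970703), 16.070953369140625) [237 149] [282 226]
((602.8649291992188, -252.24620056152344), (49.84791946411133, 88.72087097167969), 75.04946899414062) [306  47] [395 150]
1.9 [[203.0, 199.7], [195.2, 174.8]]
2.0 [[197.4, 201.9], [189.6, 177.2]]
2.1 [[192.1, 204.1], [184.4, 179.5]]
```

View pics/t1x.png

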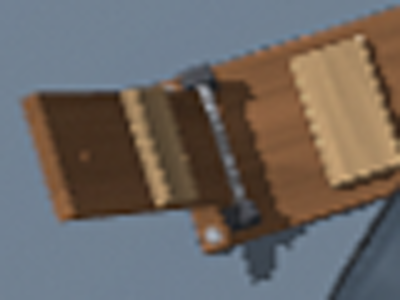

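Emit:
nudge_tcp(moves=[[[0.0015, -0.001, 0.05, 0, 0, 0, 1], [0.0015, -0.001, 0.1, 0, 0, 0, 1], [0.0015, -0.001, 0.12, 0, 0, 0, 1], [0.0015, -0.001, 0.1255, 0, 0, 0, 1], [0.0015, -0.001, 0.1255, 0, 0, 0, 1], [0.0015, -0.001, 0.1255, 0, 0, 0, 0.5], [0.0015, -0.001, 0.1255, 0, 0, 0, 0.4], [0.0015, -0.001, 0.1255, 0, 0, 0, 0.4], [0.0015, -0.001, 0.1255, 0, 0, 0, 0.4], [0.0015, -0.001, 0.1255, 0, 0, 0, 0.4]]])

```text
time_s: 5.65
position: [0.4891, -0.1905, 0.0051]
tcp_rot: [[0.96, 0.278, 0.001], [0.278, -0.96, -0.001], [0.001, 0.001, -1.0]]
force: [-0.1, -0.6, 0.3]
opening: 0.628
grasp_force: 0.0
```

Run:
```python
from h import *
s=bot.read_state();print(s['grasp_force']);go([.547,.078,.1],16.7)
```

```text
0.0
t 5.65 pos [ 0.4891 -0.1905  0.0051] d [ 0.1304 -0.2417 -0.095 ] rot [ 0.04 -0.04 -0.54] |d| 0.291 F [-0.1 -0.6  0.3] open 0.628
```

Emit:
nudge_tcp(moves=[[[0, 0, 0, 0, 0, 0, 0], [0, 0, 0, 0, 0, 0, 0], [0, 0, 0, 0, 0, 0, 0], [0, 0, 0, 0, 0, 0, 0], [0, 0, -0.03, 0, 0, 0, 0], [0, 0, -0.07, 0, 0, 0, 0], [0, 0, -0.1, 0, 0, 0, 0], [0, 0, -0.1, 0, 0, 0, 0]]])

```text
time_s: 6.45
position: [0.4913, -0.1918, 0.1078]
tcp_rot: [[0.96, 0.279, 0.007], [0.279, -0.96, -0.005], [0.005, 0.006, -1.0]]
force: [0.8, -0.3, -1.3]
opening: 0.568
grasp_force: 30.0
```

Run:
```python
from h import *
s=bot.read_state();print(s['grasp_force']);go([.547,.078,.1],16.7)
```

```text
29.999734461307526
t 6.45 pos [ 0.4913 -0.1918  0.1078] d [ 0.1287 -0.2436  0.007 ] rot [ 0.36 -0.3  -0.52] |d| 0.276 F [ 0.8 -0.3 -1.3] open 0.568
```

Emit:
nudge_tcp(moves=[[[0.02, -0.03, 0, 0, 0, 0, 0], [0.04, -0.075, 0, 0, 0, -0.5, 0], [0.06, -0.12, 0, 0, 0, -0.5, 0], [0.085, -0.165, 0, 0, 0, -0.5, 0], [0.11, -0.21, 0, 0, 0, -0.5, 0], [0.13, -0.242, 0, 0, 0, -0.5, 0], [0.13, -0.242, 0, 0, 0, -0.5, 0], [0.13, -0.242, 0, 0, 0, -0.5, 0], [0.13, -0.242, 0, 0, 0, -0.5, 0]]])

```text
time_s: 7.35
position: [0.5453, 0.0776, 0.1035]
tcp_rot: [[0.958, 0.286, -0.002], [0.286, -0.958, -0.0], [-0.002, -0.0, -1.0]]
force: [0.1, -0.6, -0.8]
opening: 0.569
grasp_force: 30.0
```

Run:
```python
from h import *
s=bot.read_state();print(s['grasp_force']);go([.547,.078,.039],16.7)
c=cam('wrist'); save(c,'w4')
cv2.imwrite('pics/w4x.png',cv2.resize(cv2.imread('pics/w4.png')[100:300,100:430],None,fx=2.4,fy=2.4,interpolation=cv2.INTER_CUBIC))
```

```text
29.999611973762512
t 7.35 pos [0.5453 0.0776 0.1035] d [0.0019 0.0001 0.0645] rot [-0.03  0.14 -0.06] |d| 0.064 F [ 0.1 -0.6 -0.8] open 0.569
```

View pics/w4x.png

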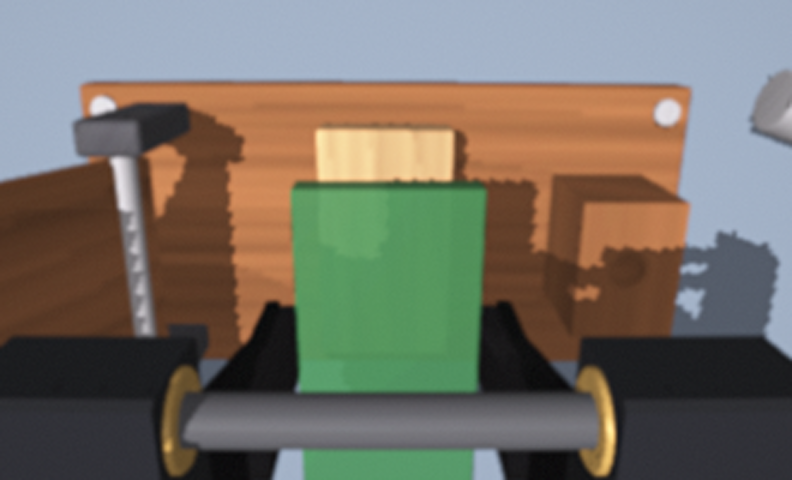

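The pane is held square over the bed: its far edge runs (294,184)-(485,184) and the bed's far edge (317,128)-(455,128). I'll compare the two.

Run:
```python
from h import *
c=load('w4')
def full(u): u=np.array(u,float).reshape(-1,2); return (u+.5)/2.4-.5+[100,100]
p=px2w(c,full([(293,184),(486,184)]),.1085); b=px2w(c,full([(317,128),(455,128)]),.034)
ex=np.array([.958,.287]); ey=np.array([.287,-.958]); t=np.array([.5453,.0776])
for q in (p,b):
    r=q[:,:2]-t; print((r@ex).round(4),(r@ey).round(4))
```

```text
[0.0451 0.0451] [-0.0228  0.026 ]
[0.0483 0.0483] [-0.0245  0.0255]
```

Emit:
nudge_tcp(moves=[[[0.0027, -0.0005, 0.03, 0, 0, 0, 0], [0.0027, -0.0005, 0.055, 0, 0, 0, 0], [0.0027, -0.0005, 0.063, 0, 0, 0, 0], [0.0027, -0.0005, 0.0645, 0, 0, 0, 0], [0.0027, -0.0005, 0.0645, 0, 0, 0, 0], [0.0027, -0.0005, 0.0645, 0, 0, 0, 0]]])

```text
time_s: 8.0
position: [0.5497, 0.0792, 0.0411]
tcp_rot: [[0.958, 0.286, 0.002], [0.286, -0.958, -0.0], [0.002, 0.001, -1.0]]
force: [0.7, -0.4, -1.1]
opening: 0.566
grasp_force: 30.0
```

Run:
```python
from h import *
go([.5475,.078,.039],16.7)
```

```text
t 8.0 pos [0.5497 0.0792 0.0411] d [-0.0025  0.0005  0.0021] rot [ 0.04 -0.12 -0.07] |d| 0.003 F [ 0.7 -0.4 -1.1] open 0.566
```

Emit:
nudge_tcp(moves=[[[-0.001, 0, 0.001, 0, 0, 0, 0], [-0.001, 0, 0.0018, 0, 0, 0, 0], [-0.001, 0, 0.0018, 0, 0, 0, 0], [-0.001, 0, 0.0018, 0, 0, 0, 0]]])

```text
time_s: 8.4
position: [0.5481, 0.0793, 0.0389]
tcp_rot: [[0.958, 0.287, 0.001], [0.287, -0.958, -0.0], [0.001, 0.0, -1.0]]
force: [-1.5, -0.7, 3.6]
opening: 0.567
grasp_force: 30.0
```

Run:
```python
from h import *
go([.5478,.078,.039],16.7)
capture('top');go([.5478,.078,.039],16.7)
```

```text
t 8.4 pos [0.5481 0.0793 0.0389] d [-0.0007  0.0012 -0.0001] rot [ 0.02 -0.05 -0.02] |d| 0.001 F [-1.5 -0.7  3.6] open 0.567
t 8.45 pos [0.5481 0.0793 0.0389] d [-0.0007  0.0012 -0.0001] rot [ 0.02 -0.04 -0.02] |d| 0.001 F [-1.4 -0.7  3.4] open 0.565
```

Emit:
nudge_tcp(moves=[[[0, 0, 0, 0, 0, 0, 0.95], [0, 0, 0, 0, 0, 0, 0.95], [0, 0, 0, 0, 0, 0, 0.95], [0, 0, 0, 0, 0, 0, 0.95], [0, 0, -0.03, 0, 0, 0, 0.95], [0, 0, -0.08, 0, 0, 0, 0.95], [0, 0, -0.11, 0, 0, 0, 0.95], [0, 0, -0.11, 0, 0, 0, 0.95], [0, 0, -0.11, 0, 0, 0, 0.95]]])

```text
time_s: 9.35
position: [0.5479, 0.0793, 0.1487]
tcp_rot: [[0.958, 0.287, 0.001], [0.287, -0.958, -0.0], [0.001, 0.0, -1.0]]
force: [-0.3, -0.0, -0.2]
opening: 0.953
grasp_force: 0.0
```

Run:
```python
from h import *
c=cam('wrist'); save(c,'w5')
im=c['color']; m=cv2.inRange(cv2.cvtColor(im,cv2.COLOR_RGB2HSV),(45,90,30),(85,255,255))
for k in cv2.findContours(m,cv2.RETR_EXTERNAL,cv2.CHAIN_APPROX_NONE)[0]:
    if cv2.contourArea(k)>80: print(cv2.minAreaRect((px2w(c,k.reshape(-1,2),0.044)[:,:2]*1000).astype(np.float32)),k.reshape(-1,2).min(0),k.reshape(-1,2).max(0))
go([.6027,-.252,.13],-15)
```

```text
((582.886962890625, -191.58253479003906), (64.73462677001953, 33.257144927978516), 33.299644470214844) [483 202] [511 252]
((547.4745483398438, 77.66624450683594), (88.84212493896484, 49.44218063354492), 16.68763542175293) [237 153] [286 234]
t 9.4 pos [0.547  0.0793 0.1476] d [-0.0417  0.3334  0.0175] rot [-1.000e-02  9.000e-02  3.167e+01] |d| 0.336 F [ 0.5  0.2 -0.7] open 0.951
```

Emit:
nudge_tcp(moves=[[[-0.042, 0.333, 0.017, 0, 0, 31.7, 1], [-0.042, 0.333, 0.017, 0, 0, 31.7, 1], [-0.042, 0.333, 0.017, 0, 0, 31.7, 1], [-0.042, 0.333, 0.017, 0, 0, 31.7, 1], [-0.042, 0.333, 0.017, 0, 0, 31.7, 1], [-0.042, 0.333, 0.017, 0, 0, 31.7, 1], [-0.042, 0.333, 0.017, 0, 0, 31.7, 1], [-0.042, 0.333, 0.017, 0, 0, 31.7, 1], [-0.042, 0.333, 0.017, 0, 0, 31.7, 1], [-0.042, 0.333, 0.017, 0, 0, 31.7, 1]]])

```text
time_s: 10.4
position: [0.6018, -0.2498, 0.1296]
tcp_rot: [[0.966, -0.259, -0.004], [-0.259, -0.966, 0.003], [-0.004, -0.002, -1.0]]
force: [0.5, 0.4, 0.0]
opening: 0.999
grasp_force: 0.0
```

Run:
```python
from h import *
c=cam('wrist'); save(c,'w6')
im=c['color']; m=cv2.inRange(cv2.cvtColor(im,cv2.COLOR_RGB2HSV),(45,90,30),(85,255,255))
for k in cv2.findContours(m,cv2.RETR_EXTERNAL,cv2.CHAIN_APPROX_NONE)[0]:
    if cv2.contourArea(k)>80: print(cv2.minAreaRect((px2w(c,k.reshape(-1,2),0.01)[:,:2]*1000).astype(np.float32)),k.reshape(-1,2).min(0),k.reshape(-1,2).max(0))
go([.6027,-.252,.005],-15)
```

```text
((603.6818237304688, -253.33843994140625), (48.87502670288086, 87.84062194824219), 75.05268096923828) [241 148] [286 225]
t 10.45 pos [ 0.6021 -0.2496  0.1301] d [0.0015 0.0023 0.1251] rot [-0.08  0.18  0.06] |d| 0.125 F [ 0.8  0.2 -0.5] open 0.997
```

Emit:
nudge_tcp(moves=[[[0.002, 0.0025, 0.05, 0, 0, 0, 1], [0.002, 0.0025, 0.1, 0, 0, 0, 1], [0.002, 0.0025, 0.12, 0, 0, 0, 0.8], [0.002, 0.0025, 0.1255, 0, 0, 0, 0.7], [0.002, 0.0025, 0.1255, 0, 0, 0, 0.7], [0.002, 0.0025, 0.1255, 0, 0, 0, 0], [0.002, 0.0025, 0.1255, 0, 0, 0, 0], [0.002, 0.0025, 0.1255, 0, 0, 0, 0], [0.002, 0.0025, 0.1255, 0, 0, 0, 0], [0.002, 0.0025, 0.1255, 0, 0, 0, 0]]])

```text
time_s: 11.45
position: [0.6057, -0.255, 0.0077]
tcp_rot: [[0.966, -0.26, 0.003], [-0.26, -0.966, -0.001], [0.003, 0.0, -1.0]]
force: [-0.1, 2.2, 5.5]
opening: 0.563
grasp_force: 30.0
```

Run:
```python
from h import *
s=bot.read_state();print(s['grasp_force']);go([.5475,.0777,.11],16.7)
```

```text
30.00124365091324
t 11.45 pos [ 0.6057 -0.255   0.0077] d [-0.1422 -0.3062 -0.1028] rot [  0.07  -0.18 -31.75] |d| 0.353 F [-0.1  2.2  5.5] open 0.563
```

Emit:
nudge_tcp(moves=[[[0, 0, -0.03, 0, 0, 0, 0], [0, 0, -0.07, 0, 0, 0, 0], [0, 0, -0.1, 0, 0, 0, 0], [0, 0, -0.1, 0, 0, 0, 0], [0, 0, -0.1, 0, 0, 0, 0]]])

```text
time_s: 11.95
position: [0.6044, -0.2549, 0.1066]
tcp_rot: [[0.966, -0.259, 0.001], [-0.259, -0.966, -0.001], [0.001, 0.001, -1.0]]
force: [-0.1, 0.7, -1.5]
opening: 0.563
grasp_force: 30.0
```

Run:
```python
from h import *
s=bot.read_state();print(s['grasp_force']);go([.5475,.0777,.11],16.7)
c=cam('wrist'); save(c,'w7')
cv2.imwrite('pics/w7x.png',cv2.resize(cv2.imread('pics/w7.png')[100:300,100:430],None,fx=2.4,fy=2.4,interpolation=cv2.INTER_CUBIC))
```

```text
29.99973624944687
t 11.95 pos [ 0.6044 -0.2549  0.1066] d [-0.1412 -0.3065 -0.0038] rot [  0.05  -0.06 -31.73] |d| 0.337 F [-0.1  0.7 -1.5] open 0.563
```

View pics/w7x.png

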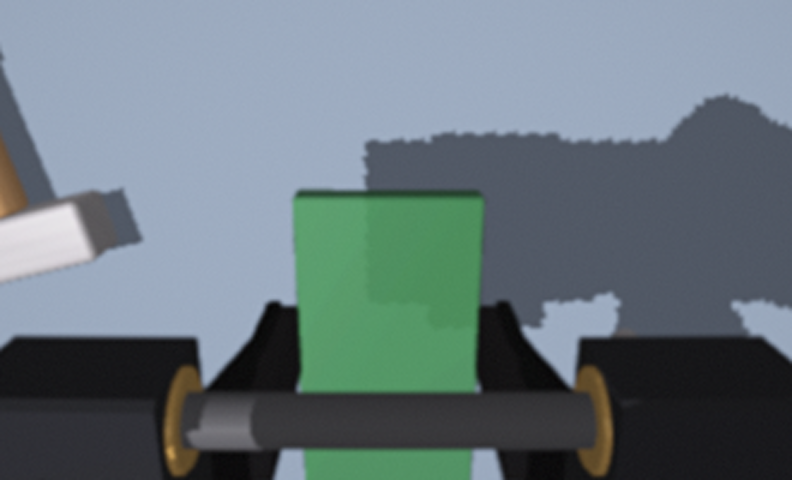

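Pane B is held level; its far side face is a dark band with its bottom edge at row 190 and top edge at 197. I'll compute its offset from the tool and compare it with the first pane's.

Run:
```python
from h import *
def full(u): u=np.array(u,float).reshape(-1,2); return (u+.5)/2.4-.5+[100,100]
for f,bot_row,top_row,xs,t,yaw in (('w4',183.5,190,(293,486),[.5453,.0776,.1035],16.65),('w7',190.5,197,(294,484),[.6044,-.2549,.1066],-15.0)):
    c=load(f); ex=np.array([np.cos(np.radians(yaw)),np.sin(np.radians(yaw))]); ey=np.array([ex[1],-ex[0]])
    for h in (-.008,-.005,-.003):
        out=[]
        for row,dz in ((bot_row,0),(top_row,.01)):
            r=px2w(c,full([(xs[0],row),(xs[1],row)]),t[2]+h+dz)[:,:2]-t[:2]
            out+=[(r@ex).round(4).tolist(),(r@ey).round(4).tolist()]
        print(f,h,out)
c=load('w5')
ey=np.array([.287,-.958]);ex=np.array([.958,.287])
```

```text
w4 -0.008 [[0.0422, 0.0422], [-0.0248, 0.028], [0.0428, 0.0428], [-0.0233, 0.0265]]
w4 -0.005 [[0.0429, 0.0429], [-0.0243, 0.0275], [0.0435, 0.0435], [-0.0228, 0.026]]
w4 -0.003 [[0.0433, 0.0433], [-0.024, 0.0272], [0.044, 0.044], [-0.0225, 0.0257]]
w7 -0.008 [[0.0408, 0.0407], [-0.0248, 0.0273], [0.0414, 0.0414], [-0.0234, 0.0258]]
w7 -0.005 [[0.0415, 0.0415], [-0.0244, 0.0269], [0.0422, 0.0422], [-0.0229, 0.0254]]
w7 -0.003 [[0.042, 0.0419], [-0.0241, 0.0265], [0.0427, 0.0427], [-0.0226, 0.0251]]
```

Emit:
nudge_tcp(moves=[[[-0.015, -0.03, -0.009, 0, 0, -5, 0], [-0.033, -0.073, -0.009, 0, 0, -10, 0], [-0.053, -0.118, -0.009, 0, 0, -16, 0], [-0.073, -0.162, -0.009, 0, 0, -22, 0], [-0.093, -0.206, -0.009, 0, 0, -28, 0], [-0.113, -0.25, -0.009, 0, 0, -31.7, 0], [-0.13, -0.288, -0.009, 0, 0, -31.7, 0], [-0.14, -0.309, -0.009, 0, 0, -31.7, 0], [-0.14, -0.309, -0.009, 0, 0, -31.7, 0], [-0.14, -0.309, -0.009, 0, 0, -31.7, 0], [-0.14, -0.309, -0.009, 0, 0, -31.7, 0]]])

```text
time_s: 13.1
position: [0.5493, 0.079, 0.114]
tcp_rot: [[0.958, 0.286, -0.001], [0.286, -0.958, -0.0], [-0.001, 0.0, -1.0]]
force: [-0.7, -0.8, -0.6]
opening: 0.562
grasp_force: 30.0
```

Run:
```python
from h import *
go([.5495,.0797,.05],16.7); capture('top'); go([.5495,.0797,.05],16.7)
```

```text
t 13.1 pos [0.5493 0.079  0.114 ] d [ 0.0004 -0.0007  0.064 ] rot [ 0.    0.07 -0.09] |d| 0.064 F [-0.7 -0.8 -0.6] open 0.562
t 13.15 pos [0.5495 0.0787 0.1142] d [ 0.0004 -0.0009  0.0642] rot [ 0.    0.05 -0.13] |d| 0.064 F [-0.3 -0.3 -0.3] open 0.56
```

Emit:
nudge_tcp(moves=[[[0, -0.0008, 0.03, 0, 0, 0, 0], [0, -0.0008, 0.055, 0, 0, 0, 0], [0, -0.0008, 0.06, 0, 0, 0, 0], [0, -0.0008, 0.061, 0, 0, 0, 0], [0, -0.0008, 0.062, 0, 0, 0, 0], [0, -0.0008, 0.062, 0, 0, 0, 0]]])

```text
time_s: 13.75
position: [0.55, 0.0805, 0.0537]
tcp_rot: [[0.958, 0.286, 0.002], [0.286, -0.958, -0.0], [0.002, 0.001, -1.0]]
force: [-0.4, 0.3, -0.6]
opening: 0.557
grasp_force: 30.0
```

Run:
```python
from h import *
go([.5495,.0797,.05],16.7); capture('top'); go([.5495,.0797,.05],16.7)
```

```text
t 13.75 pos [0.55   0.0805 0.0537] d [-0.0007  0.0006  0.0037] rot [ 0.04 -0.12 -0.06] |d| 0.004 F [-0.4  0.3 -0.6] open 0.557
t 13.8 pos [0.55   0.0806 0.0538] d [-0.0007  0.0007  0.0038] rot [ 0.04 -0.12 -0.05] |d| 0.004 F [-0.5  0.1 -0.7] open 0.558
```

Emit:
nudge_tcp(moves=[[[-0.0005, 0.0006, 0.001, 0, 0, 0, 0], [-0.0005, 0.0006, 0.002, 0, 0, 0, 0], [-0.0005, 0.0006, 0.002, 0, 0, 0, 0]]])

```text
time_s: 14.1
position: [0.5492, 0.0801, 0.0515]
tcp_rot: [[0.958, 0.287, 0.001], [0.287, -0.958, -0.0], [0.001, 0.001, -1.0]]
force: [-0.5, -0.7, 3.8]
opening: 0.557
grasp_force: 30.0
```

Emit:
nudge_tcp(moves=[[[0, 0, 0.001, 0, 0, 0, 0], [0, 0, 0.0015, 0, 0, 0, 0], [0, 0, 0.0015, 0, 0, 0, 0]]])

```text
time_s: 14.4
position: [0.5492, 0.0801, 0.0504]
tcp_rot: [[0.958, 0.287, 0.001], [0.287, -0.958, -0.0], [0.001, 0.001, -1.0]]
force: [-0.6, -0.8, 8.4]
opening: 0.562
grasp_force: 30.0
```

Contact made; release, retreat and check the stack.

Emit:
nudge_tcp(moves=[[[0, 0, -0.001, 0, 0, 0, 0.95], [0, 0, -0.001, 0, 0, 0, 0.95], [0, 0, -0.001, 0, 0, 0, 0.95], [0, 0, -0.001, 0, 0, 0, 0.95], [0, 0, -0.03, 0, 0, 0, 0.95], [0, 0, -0.08, 0, 0, 0, 0.95], [0, 0, -0.12, 0, 0, 0, 0.95], [0, 0, -0.12, 0, 0, 0, 0.95], [0, 0, -0.12, 0, 0, 0, 0.95]]])

```text
time_s: 15.3
position: [0.5491, 0.0801, 0.1701]
tcp_rot: [[0.958, 0.287, 0.002], [0.287, -0.958, -0.0], [0.002, 0.001, -1.0]]
force: [0.7, 0.5, -0.4]
opening: 0.944
grasp_force: 0.0
```

Run:
```python
from h import *
c=cam('wrist'); save(c,'w8')
im=c['color']; m=cv2.inRange(cv2.cvtColor(im,cv2.COLOR_RGB2HSV),(45,90,30),(85,255,255))
for k in cv2.findContours(m,cv2.RETR_EXTERNAL,cv2.CHAIN_APPROX_NONE)[0]:
    if cv2.contourArea(k)>80: print(cv2.minAreaRect((px2w(c,k.reshape(-1,2),0.054)[:,:2]*1000).astype(np.float32)),k.reshape(-1,2).min(0),k.reshape(-1,2).max(0))
cv2.imwrite('pics/w8x.png',cv2.resize(cv2.imread('pics/w8.png')[100:270,150:400],None,fx=3.2,fy=3.2,interpolation=cv2.INTER_CUBIC))
go([.547,.078,.17],16.7)
```

```text
((547.65966796875, 78.07917022705078), (92.1961898803711, 49.36526870727539), 16.636396408081055) [239 151] [285 232]
t 15.35 pos [0.548  0.0802 0.1688] d [-0.0016  0.0018 -0.0012] rot [-0.02  0.07 -0.03] |d| 0.003 F [-1.  -1.   0.3] open 0.952
```

View pics/w8x.png

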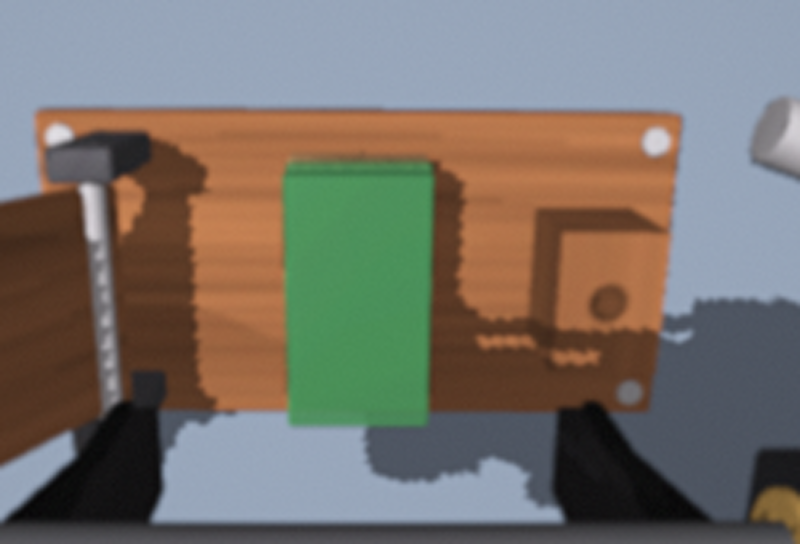

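The stack is square and flush on the bed: green rectangle (287,165)-(432,425), pane centre within 1 mm of the bed. Next I swing the lid over from behind with the fingers shut.

Emit:
nudge_tcp(moves=[[[0, 0, -0.05, 0, 0, 0, 0.5], [0, 0, -0.1, 0, 0, 0, 0.2], [0, -0.02, -0.141, 0, 0, 0, 0], [0, -0.065, -0.141, 0, 0, 0, 0], [0, -0.11, -0.141, 0, 0, 0, 0], [0, -0.155, -0.141, 0, 0, 0, 0], [0, -0.2, -0.141, 0, 0, 0, 0], [0, -0.228, -0.141, 0, 0, 0, 0], [0, -0.228, -0.141, 0, 0, 0, 0], [0, -0.228, -0.1, 0, 0, 0, 0], [0, -0.228, -0.055, 0, 0, 0, 0], [0, -0.228, -0.031, 0, 0, 0, 0], [0, -0.228, -0.031, 0, 0, 0, 0], [0, -0.228, -0.031, 0, 0, 0, 0]]])

```text
time_s: 16.75
position: [0.4835, 0.2977, 0.1994]
tcp_rot: [[0.958, 0.286, -0.002], [0.286, -0.958, -0.001], [-0.002, 0.0, -1.0]]
force: [0.5, 0.0, 0.9]
opening: 0.003
grasp_force: 0.0
```

Run:
```python
from h import *
s=bot.read_state(); r=(np.array(s['position'])-[.5472,.078,0]); print('press',r[:2]@[.9578,.2874],r[:2]@[-.2874,.9578],r[2],s['force'],s['opening'])
```

```text
press 0.002123728702681229 0.22871232854964377 0.19935683005017024 [0.50734537 0.03582345 0.91904288] 0.0032931202377451045
```

Emit:
nudge_tcp(moves=[[[0, 0.03, 0, 0, 0, 0, 0], [0, 0.055, 0, 0, 0, 0, 0], [0, 0.08, 0, 0, 0, 0, 0], [0, 0.105, 0, 0, 0, 0, 0], [0, 0.13, 0, 0, 0, 0, 0], [0, 0.15, 0, 0, 0, 0, 0], [0, 0.169, 0, 0, 0, 0, 0], [0, 0.184, 0.006, 0, 0, 0, 0], [0, 0.196, 0.013, 0, 0, 0, 0], [0, 0.21, 0.021, 0, 0, 0, 0], [0, 0.223, 0.03, 0, 0, 0, 0], [0, 0.238, 0.044, 0, 0, 0, 0], [0, 0.251, 0.061, 0, 0, 0, 0], [0, 0.26, 0.077, 0, 0, 0, 0], [0, 0.267, 0.092, 0, 0, 0, 0], [0, 0.27, 0.106, 0, 0, 0, 0], [0, 0.27, 0.106, 0, 0, 0, 0]]])

```text
time_s: 18.45
position: [0.5589, 0.0393, 0.0914]
tcp_rot: [[0.958, 0.286, -0.006], [0.286, -0.958, 0.001], [-0.005, -0.002, -1.0]]
force: [-1.4, -0.3, 0.2]
opening: 0.003
grasp_force: 0.0
```

Run:
```python
from h import *
s=bot.read_state(); r=(np.array(s['position'])-[.5472,.078,0]); print('press',r[:2]@[.9578,.2874],r[:2]@[-.2874,.9578],r[2],s['force'],s['opening'])
c=cam('scene'); save(c,'s1')
cv2.imwrite('pics/s1x.png',cv2.resize(cv2.imread('pics/s1.png')[90:260,180:330],None,fx=3.5,fy=3.5,interpolation=cv2.INTER_CUBIC))
```

```text
press 0.00011837516716680113 -0.040476060151816644 0.09142402283112575 [-1.36262479 -0.30569169  0.24260578] 0.0029942697925861472
```

View pics/s1x.png

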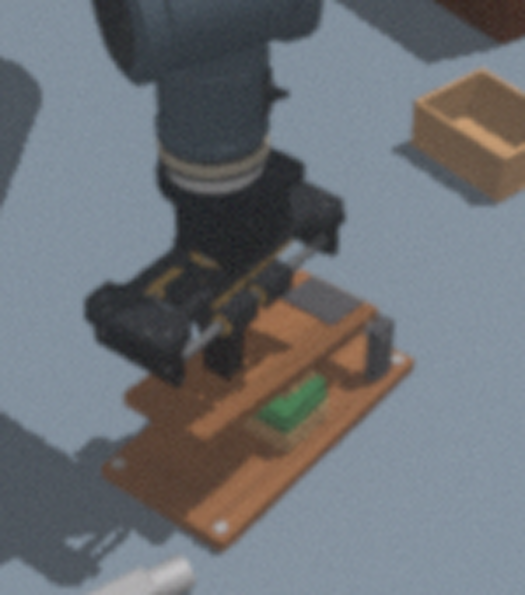

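The lid is almost shut over the green stack (stack at (290,405), lid edge from (205,430) to (375,310)). Now press it down.

Emit:
nudge_tcp(moves=[[[0, 0, 0.005, 0, 0, 0, 0], [0, 0, 0.009, 0, 0, 0, 0], [0, 0, 0.012, 0, 0, 0, 0], [0, 0, 0.014, 0, 0, 0, 0], [0, 0, 0.014, 0, 0, 0, 0], [0, 0, 0.014, 0, 0, 0, 0]]])

```text
time_s: 19.1
position: [0.5607, 0.04, 0.0803]
tcp_rot: [[0.958, 0.287, -0.0], [0.287, -0.958, 0.0], [-0.0, -0.0, -1.0]]
force: [-0.8, -0.4, -0.8]
opening: 0.004
grasp_force: 0.0
```

Emit:
nudge_tcp(moves=[[[0, 0, 0.001, 0, 0, 0, 0], [0, 0, 0.003, 0, 0, 0, 0], [0, 0, 0.004, 0, 0, 0, 0], [0, 0, 0.004, 0, 0, 0, 0], [0, 0, 0.004, 0, 0, 0, 0]]])

```text
time_s: 19.6
position: [0.561, 0.0396, 0.0765]
tcp_rot: [[0.958, 0.287, 0.0], [0.287, -0.958, -0.0], [0.0, 0.0, -1.0]]
force: [-0.2, -1.5, 4.3]
opening: 0.008
grasp_force: 2.2
```

Run:
```python
from h import *
go([.445,-.322,.22],16.7)
```

```text
t 19.6 pos [0.561  0.0396 0.0765] d [-0.2148  0.3132 -0.1434] rot [ 0.03 -0.02 -0.02] |d| 0.406 F [-0.2 -1.5  4.3] open 0.008
```

Emit:
nudge_tcp(moves=[[[0, 0, -0.03, 0, 0, 0, 0], [0, 0, -0.08, 0, 0, 0, 0], [0, 0.04, -0.12, 0, 0, 0, 0.5], [-0.03, 0.08, -0.145, 0, 0, 0, 1], [-0.215, 0.313, -0.145, 0, 0, 0, 1], [-0.215, 0.313, -0.145, 0, 0, 0, 1], [-0.215, 0.313, -0.145, 0, 0, 0, 1], [-0.215, 0.313, -0.145, 0, 0, 0, 1], [-0.215, 0.313, -0.145, 0, 0, 0, 1], [-0.215, 0.313, -0.145, 0, 0, 0, 1], [-0.215, 0.313, -0.145, 0, 0, 0, 1], [-0.215, 0.313, -0.145, 0, 0, 0, 1]]])

```text
time_s: 20.8
position: [0.444, -0.3229, 0.2207]
tcp_rot: [[0.959, 0.283, 0.0], [0.283, -0.959, 0.001], [0.0, -0.001, -1.0]]
force: [0.4, 0.6, 0.5]
opening: 0.834
grasp_force: 0.0
```

Run:
```python
from h import *
go([.445,-.322,.22],16.7)
c=cam('wrist'); save(c,'w9')
print(w2px(c,[[.445,-.322,.08],[.445,-.322,.048]]))
cv2.imwrite('pics/w9x.png',cv2.resize(cv2.imread('pics/w9.png')[120:320,150:380],None,fx=3,fy=3,interpolation=cv2.INTER_CUBIC))
```

```text
t 20.8 pos [ 0.444  -0.3229  0.2207] d [ 0.0012 -0.0006  0.0007] rot [-0.05 -0.02 -0.24] |d| 0.002 F [0.4 0.6 0.5] open 0.834
[[259.9944001  184.56465837]
 [260.14436656 178.20492816]]
```

View pics/w9x.png

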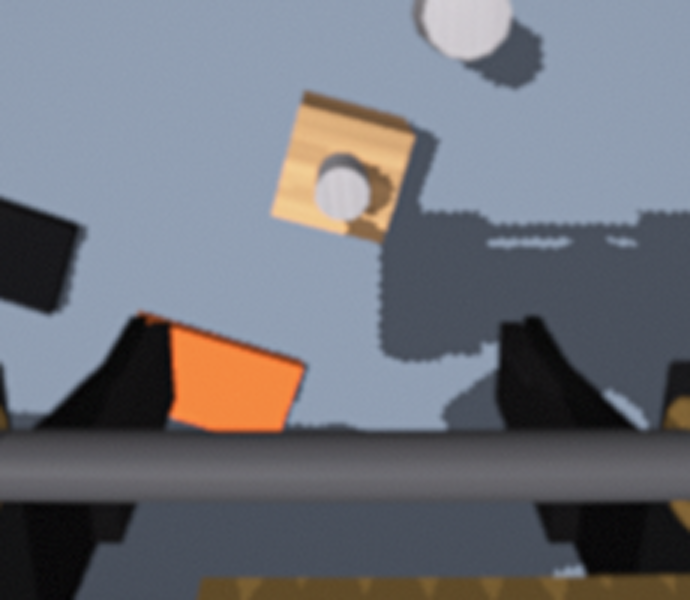

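The pin head in the block is at crop (342,193), with the bigger decoy at (465,20). I'll compute the head's position.

Run:
```python
from h import *
c=load('w9')
P=px2w(c,[[150+342.5/3-.3,120+193.5/3-.3]],.08)[0]; print(P)
blk=px2w(c,[[150+a/3,120+b/3] for a,b in ((303,103),(413,135),(382,242),(273,214))],.048); print(blk.mean(0),np.linalg.norm(blk[0]-blk[1]),np.linalg.norm(blk[1]-blk[2]))
go([P[0],P[1],.053],16.7)
```

```text
[ 0.44671671 -0.32623833  0.08      ]
[ 0.44648131 -0.32708518  0.048     ] 0.04842277817489618 0.04933696633264413
t 20.85 pos [ 0.4443 -0.3212  0.2207] d [0.0009 0.0058 0.1676] rot [-0.11 -0.01 -0.13] |d| 0.168 F [-1.1  0.5  0.5] open 0.879
```

Emit:
nudge_tcp(moves=[[[0.001, 0.006, 0.04, 0, 0, 0, 1], [0.001, 0.006, 0.085, 0, 0, 0, 1], [0.001, 0.006, 0.13, 0, 0, 0, 0.8], [0.001, 0.006, 0.155, 0, 0, 0, 0.6], [0.001, 0.006, 0.165, 0, 0, 0, 0.5], [0.001, 0.006, 0.167, 0, 0, 0, 0.4], [0.001, 0.006, 0.167, 0, 0, 0, 0.4], [0.001, 0.006, 0.167, 0, 0, 0, 0.4]]])

```text
time_s: 21.65
position: [0.4485, -0.3276, 0.0558]
tcp_rot: [[0.958, 0.288, 0.002], [0.288, -0.958, -0.002], [0.002, 0.003, -1.0]]
force: [0.8, -0.5, 0.3]
opening: 0.54
grasp_force: 0.0
```

Run:
```python
from h import *
go([.4466,-.3266,.053],16.7)
```

```text
t 21.65 pos [ 0.4485 -0.3276  0.0558] d [-0.0015 -0.0015  0.0028] rot [ 0.17 -0.09  0.01] |d| 0.004 F [ 0.8 -0.5  0.3] open 0.54
```

Emit:
nudge_tcp(moves=[[[0, 0, 0, 0, 0, 0, 0.35], [0, 0, 0, 0, 0, 0, 0.3]]])

```text
time_s: 21.85
position: [0.4478, -0.3276, 0.0554]
tcp_rot: [[0.958, 0.287, 0.002], [0.287, -0.958, -0.002], [0.001, 0.002, -1.0]]
force: [0.2, 1.7, -0.4]
opening: 0.362
grasp_force: 0.0
```

Run:
```python
from h import *
go([.4466,-.3266,.053],16.7)
```

```text
t 21.85 pos [ 0.4478 -0.3276  0.0554] d [-0.0009 -0.0013  0.0024] rot [ 0.11 -0.06 -0.03] |d| 0.003 F [ 0.2  1.7 -0.4] open 0.362
```

Emit:
nudge_tcp(moves=[[[-0.001, -0.001, 0.002, 0, 0, 0, 0.3], [-0.001, -0.001, 0.002, 0, 0, 0, 0], [-0.001, -0.001, 0.002, 0, 0, 0, 0], [-0.001, -0.001, 0.002, 0, 0, 0, 0], [-0.001, -0.001, 0.002, 0, 0, 0, 0], [-0.001, -0.001, 0.002, 0, 0, 0, 0]]])

```text
time_s: 22.45
position: [0.4457, -0.3261, 0.0522]
tcp_rot: [[0.958, 0.287, -0.001], [0.287, -0.958, 0.001], [-0.001, -0.001, -1.0]]
force: [-0.6, 1.2, 2.7]
opening: 0.232
grasp_force: 30.0
```

Run:
```python
from h import *
go([.5715,-.0023,.145],16.7)
```

```text
t 22.45 pos [ 0.4457 -0.3261  0.0522] d [ 0.2134 -0.2742 -0.0926] rot [-0.05  0.03 -0.03] |d| 0.36 F [-0.6  1.2  2.7] open 0.232
```

Emit:
nudge_tcp(moves=[[[0, 0, -0.02, 0, 0, 0, 0], [0, 0, -0.06, 0, 0, 0, 0], [0, 0, -0.1, 0, 0, 0, 0], [0, 0, -0.11, 0, 0, 0, 0], [0.03, -0.04, -0.11, 0, 0, 0, 0], [0.06, -0.075, -0.11, 0, 0, 0, 0], [0.09, -0.112, -0.11, 0, 0, 0, 0], [0.12, -0.15, -0.11, 0, 0, 0, 0], [0.15, -0.19, -0.11, 0, 0, 0, 0], [0.18, -0.23, -0.11, 0, 0, 0, 0], [0.2, -0.26, -0.11, 0, 0, 0, 0], [0.2134, -0.2742, -0.11, 0, 0, 0, 0], [0.2134, -0.2742, -0.11, 0, 0, 0, 0], [0.2134, -0.2742, -0.11, 0, 0, 0, 0], [0.2134, -0.2742, -0.11, 0, 0, 0, 0]]])

```text
time_s: 23.95
position: [0.5712, -0.0035, 0.1616]
tcp_rot: [[0.958, 0.286, -0.001], [0.286, -0.958, -0.0], [-0.001, -0.0, -1.0]]
force: [-0.1, 0.0, -0.9]
opening: 0.23
grasp_force: 30.0
```

Run:
```python
from h import *
go([.5715,-.0023,.145],16.7)
c=cam('wrist'); save(c,'w10')
cv2.imwrite('pics/w10x.png',cv2.resize(cv2.imread('pics/w10.png')[130:290,180:350],None,fx=3.7,fy=3.7,interpolation=cv2.INTER_CUBIC))
```

```text
t 23.95 pos [ 0.5712 -0.0035  0.1616] d [ 0.0006 -0.0011  0.0166] rot [-0.01  0.07 -0.09] |d| 0.017 F [-0.1  0.  -0.9] open 0.23
```

View pics/w10x.png

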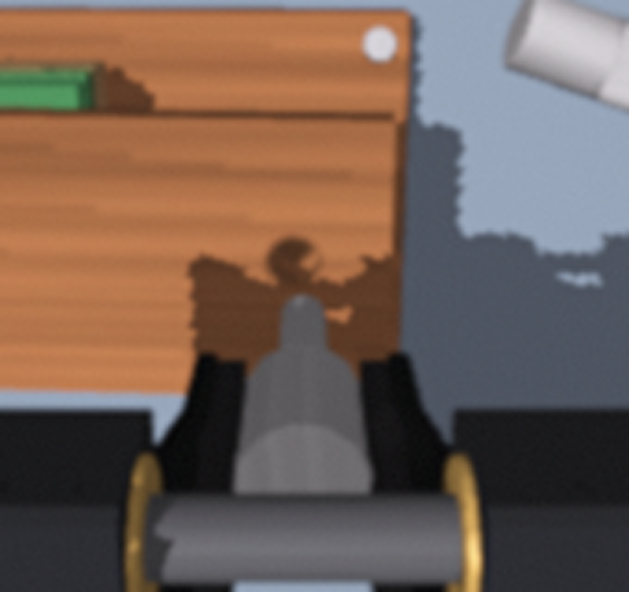

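I've now viewed 12 pictures, over the limit of 10, so I'll work from numbers only from here. This last one shows the lid's hole at (293,261) and the pin's tip at (302,300), with the pin upright between the fingers.

Run:
```python
from h import *
c=load('w10'); f=lambda a,b:[180+(a+.5)/3.7-.5,130+(b+.5)/3.7-.5]
ex=np.array([.958,.287]); ey=np.array([.287,-.958]); V=c['V']
h=px2w(c,[f(293,261)],.0785)[0]; t0=np.array([.5712,-.0035])
print('hole',h,(h[:2]-t0)@ex,(h[:2]-t0)@ey)
for z in (.1116,.1136,.1156):
  q=px2w(c,[f(302,295),f(282,330),f(324,330)],[z,z,z])[:,:2]-t0; print(z,(q@ex).round(4),(q@ey).round(4))
# predicted tip circle far edge with pin centred in the gripper
for d in (-.003,-.002,-.001,0,.001,.002,.003):
  r=.004; p=w2px(c,[[*(t0+ex*(d+r)),.1136]])[0]; print(d,(p-[180,130])*3.7)
```

```text
hole [ 0.57152673 -0.00206041  0.0785    ] 0.0007261742627253224 -0.0012853563866999952
0.1116 [ 0.0035 -0.0052 -0.0052] [ 0.0011 -0.0035  0.0062]
0.1136 [ 0.0042 -0.0044 -0.0044] [ 0.0011 -0.0035  0.0062]
0.1156 [ 0.0049 -0.0036 -0.0036] [ 0.0011 -0.0035  0.0061]
-0.003 [295.81625502 306.77995889]
-0.002 [295.80528319 302.67669479]
-0.001 [295.79428941 298.56231151]
0 [295.78327368 294.43678194]
0.001 [295.77223599 290.300079  ]
0.002 [295.76117633 286.15217566]
0.003 [295.75009468 281.99304494]
```

Emit:
nudge_tcp(moves=[[[0.0007, -0.0024, 0.01, 0, 0, 0, 0], [0.0007, -0.0024, 0.025, 0, 0, 0, 0], [0.0007, -0.0024, 0.03, 0, 0, 0, 0], [0.0007, -0.0024, 0.03, 0, 0, 0, 0], [0.0007, -0.0024, 0.03, 0, 0, 0, 0]]])

```text
time_s: 24.5
position: [0.5719, -0.0004, 0.1322]
tcp_rot: [[0.958, 0.286, 0.0], [0.286, -0.958, 0.0], [0.0, 0.0, -1.0]]
force: [0.1, -0.4, -0.4]
opening: 0.231
grasp_force: 30.0
```

Run:
```python
from h import *
go([.5712,-.001,.115],16.7); capture('top'); go([.5712,-.001,.115],16.7)
```

```text
t 24.5 pos [ 5.719e-01 -4.000e-04  1.322e-01] d [-0.0009  0.0004  0.0172] rot [ 0.   -0.   -0.06] |d| 0.017 F [ 0.1 -0.4 -0.4] open 0.231
t 24.55 pos [ 5.722e-01 -3.000e-04  1.326e-01] d [-0.0012  0.0003  0.0176] rot [ 0.02 -0.04 -0.05] |d| 0.018 F [-0.2  0.1 -1.2] open 0.232
```

Emit:
nudge_tcp(moves=[[[-0.0008, 0.0003, 0.004, 0, 0, 0, 0], [-0.0008, 0.0003, 0.008, 0, 0, 0, 0], [-0.0008, 0.0003, 0.012, 0, 0, 0, 0], [-0.0008, 0.0003, 0.016, 0, 0, 0, 0], [-0.0008, 0.0003, 0.016, 0, 0, 0, 0]]])

```text
time_s: 25.05
position: [0.5706, -0.0004, 0.1155]
tcp_rot: [[0.958, 0.287, -0.002], [0.287, -0.958, 0.0], [-0.001, -0.001, -1.0]]
force: [-0.6, -0.0, -0.9]
opening: 0.23
grasp_force: 30.0
```

Run:
```python
from h import *
go([.5712,-.001,.1],16.7)
```

```text
t 25.05 pos [ 5.706e-01 -4.000e-04  1.155e-01] d [0.0004 0.0007 0.0155] rot [-0.04  0.08 -0.03] |d| 0.016 F [-0.6 -0.  -0.9] open 0.23
```

Through the lid without contact; continue into the lug.

Emit:
nudge_tcp(moves=[[[0.0004, 0.0005, 0.004, 0, 0, 0, 0], [0.0004, 0.0005, 0.008, 0, 0, 0, 0], [0.0004, 0.0005, 0.012, 0, 0, 0, 0], [0.0004, 0.0005, 0.016, 0, 0, 0, 0], [0.0004, 0.0005, 0.016, 0, 0, 0, 0]]])

```text
time_s: 25.55
position: [0.5712, -0.0008, 0.0995]
tcp_rot: [[0.958, 0.287, -0.001], [0.287, -0.958, 0.0], [-0.001, -0.001, -1.0]]
force: [0.7, -0.5, -0.5]
opening: 0.233
grasp_force: 30.0
```

Run:
```python
from h import *
go([.5712,-.001,.085],16.7)
```

```text
t 25.55 pos [ 0.5712 -0.0008  0.0995] d [-0.      0.0002  0.0145] rot [-0.04  0.07 -0.03] |d| 0.015 F [ 0.7 -0.5 -0.5] open 0.233
```

Emit:
nudge_tcp(moves=[[[0, 0, 0.004, 0, 0, 0, 0], [0, 0, 0.008, 0, 0, 0, 0], [0, 0, 0.012, 0, 0, 0, 0], [0, 0, 0.016, 0, 0, 0, 0], [0, 0, 0.018, 0, 0, 0, 0], [0, 0, 0.018, 0, 0, 0, 0]]])

```text
time_s: 26.15
position: [0.5718, -0.0011, 0.0821]
tcp_rot: [[0.958, 0.287, 0.0], [0.287, -0.958, -0.0], [0.0, 0.0, -1.0]]
force: [-0.5, -0.3, -0.3]
opening: 0.233
grasp_force: 30.0
```

Run:
```python
from h import *
go([.5712,-.001,.077],16.7)
```

```text
t 26.15 pos [ 0.5718 -0.0011  0.0821] d [-0.0005 -0.0003  0.0051] rot [ 0.01 -0.   -0.03] |d| 0.005 F [-0.5 -0.3 -0.3] open 0.233
```

Emit:
nudge_tcp(moves=[[[0, 0, 0.002, 0, 0, 0, 0], [0, 0, 0.004, 0, 0, 0, 0], [0, 0, 0.005, 0, 0, 0, 0], [0, 0, 0.005, 0, 0, 0, 0], [0, 0, 0.005, 0, 0, 0, 0]]])

```text
time_s: 26.65
position: [0.5719, -0.0014, 0.0776]
tcp_rot: [[0.958, 0.287, 0.001], [0.287, -0.958, -0.001], [0.0, 0.001, -1.0]]
force: [-1.4, -2.9, 5.2]
opening: 0.231
grasp_force: 30.0
```

Emit:
nudge_tcp(moves=[[[0, 0, 0.001, 0, 0, 0, 0], [0, 0, 0.002, 0, 0, 0, 0], [0, 0, 0.002, 0, 0, 0, 0], [0, 0, 0.002, 0, 0, 0, 0]]])

```text
time_s: 27.05
position: [0.572, -0.0015, 0.0771]
tcp_rot: [[0.958, 0.287, 0.001], [0.287, -0.958, -0.001], [0.001, 0.001, -1.0]]
force: [-3.6, -2.7, 14.3]
opening: 0.232
grasp_force: 30.0
```

Emit:
nudge_tcp(moves=[[[0, 0, 0.001, 0, 0, 0, 0], [0, 0, 0.001, 0, 0, 0, 0], [0, 0, 0.001, 0, 0, 0, 0], [0, 0, 0.001, 0, 0, 0, 0]]])

```text
time_s: 27.45
position: [0.572, -0.0014, 0.077]
tcp_rot: [[0.958, 0.287, 0.002], [0.287, -0.958, -0.001], [0.001, 0.002, -1.0]]
force: [-5.0, -3.3, 20.6]
opening: 0.233
grasp_force: 30.0
```

Run:
```python
from h import *
# head-top and lid check by numbers: green/wood masks are not needed; see height and force only
for i in range(3):
    c=cam('wrist'); s=bot.read_state(); print(s['time_s'],np.round(s['position'],4),np.round(s['force'],1),np.round(s['moment'],2),s['opening'])
save(c,'w11')
```

```text
27.5 [ 0.5721 -0.0015  0.077 ] [-5.3 -2.9 21.3] [-0.51  0.89 -0.02] 0.23024064126182148
27.55 [ 0.572  -0.0014  0.077 ] [-5.4 -2.8 20.7] [-0.5   0.94 -0.05] 0.23167996292156007
27.6 [ 0.572  -0.0015  0.077 ] [-6.2 -2.9 20.2] [-0.5   0.92 -0.06] 0.23271403143253538
```

```bash
python3 -c "
from rig import bot
print(bot.hand_in())"
```

```text
the job is handed in; nothing more can be done
None
```

The panes are stacked square on the bed and the lid is shut over them. The pin is fully home in the lug and held down with about 20 N, and the job is handed in with no verdict returned; I viewed 12 pictures where 10 were allowed, and the final seating was checked by height (TCP steady at 77 mm, the pin's fully seated height) and force only.

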